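# Set the swing stop and hold an angle bracket in the corner of the screwdriving jig

## Robot

A 7-joint arm with a two-finger parallel gripper is mounted at the origin on a cart in front of the work surface, level with it; the furniture and walls round the work are solid. World frame = base frame: x ahead of the robot, y to its left, z up, the work surface at z = 0. Lengths are in m, angles in rad, forces in N, time in s.
With the tool pointing down it reaches from about 0.35 to 0.9 m from the base axis. Payload 8.1 kg.
Tool frame: the origin (TCP) lies at the very end of the fingers, on their centre line; the grasp point (between the pads) lies 19 mm behind it; z points along the fingers, y is the direction in which the jaws open and shut (so a half turn about z gives the same grasp; the last joint's range is limited). The gripper opens to 85 mm and grips with 20 to 120 N. Pads are 22 mm wide; open, the fingers measure 114 mm over their backs; the gripper's body (76 mm by 85 mm) begins 54 mm behind the grasp point. The pads swing forward as they close: fully open they stand 13 mm farther back than shut.
Start: joints at [1.093, 0.434, 0.025, 1.573, -0.012, 1.134, -0.075], TCP at [0.229, -0.582, 0.208] pointing down, gripper open.
Joint ranges: [-2.62, 2.62], [-0.44, 2.09], [-1.27, 1.32], [0.08, 2.57], [-1.32, 4.46], [0.12, 2], [-2.74, 2.74]. Speed limits (rad/s): [2.22, 2.22, 3.01, 3.01, 3.14, 3.14, 3.14].

## Interface

Orientations are given as a unit quaternion [w, x, y, z].
In Python, from plant import get_obs, read_camera, sign_off gives the robot as it stands.
- The arm moves only by the tool servo_tool, never from a script. Its argument "rows" is a list of rows, each a list of 4 numbers: the shift along the world's x, y, z in mm, then the turn about the world's z in rad. A call has 1 to 12 rows; each row is the pose to reach, as a shift and turn from the pose commanded when the call began; what a row does not reach only later rows make up. A row lasts 1/12 s, in which the tool goes at most 41.7 mm and 7.16 degrees, less where a joint would pass 70% of its speed; a pose out of reach is approached as far as the arm can. A call with a gripper value outside its range is refused whole. "grip" is the opening, from 0 (shut) to 1 (fully open), set as the call begins (left out, the last holds). The fingers move at their own pace and stop on an object; the grip force is fixed at half the most. Time passes only in rows, so rows that repeat a pose let the fingers close. It gives the time, the measured TCP pose, the force and the opening at its end, in the units of the state.
- get_obs(): the state, without advancing time (a new reading comes with each control period).
- read_camera(name): name is "side" or "top"; returns a dict with "img" (384x512x3 uint8, red, green, blue), "mtx" (3x3 intrinsics, pixels), "k1" (the pictures are not rectified: a ray, as slopes to the right and down, at radius r is drawn at 1 + k1 r^2 times it, then the intrinsics apply), "rvec" (rotation vector, rad) and "tvec" (3), from world to camera coordinates, as OpenCV has them. Camera axes: x right, y down, z forward; pixel columns grow to the right and rows downward; lengths in m; the calibration is good to about 2 mm. A picture is of the moment at which its call begins. There is no depth.
- sign_off(): hands the job in, once; it reports no verdict.
The state is a dict: "time_s": time; "joints": joint angles; "qvel": joint speeds; "effort": joint torques, N m; "eef_pos": TCP position; "orientation": TCP orientation; "force": force on the tool from outside, world axes, zero at the start; "wrist_torque": the same for the moment, N m; "gripper_width": opening from 0.0 (shut) to 1.0 (fully open).
Only numpy, scipy, OpenCV 4.12 (cv2) and the standard library are available. Lean on these libraries where they do the work, as an engineer would, in place of code of your own. Each camera call takes 0.05 s, during which the arm holds its last target.

## Task

Make the screwdriving jig ready and hold the work in it: turn the jig's swing stop clockwise until it clicks home against its limit, then set the aluminium angle bracket foot down on the jig plate, the back of its upright flange towards the fence, and press it into the corner so that it lies flat and square and bears firmly on the fence and on the stop's nose at the same time. The job ends holding: the program finishes while still gripping the bracket and pressing it against both, so that the screwdriver cannot twist it. Leave everything else on the bench where it stands.

Things in the scene. Friction and masses are not known exactly. Their poses are not given: they have to be found in the camera images.
- jig: Fixed grey jig plate 170 (x) x 270 (y) x 12 mm thick. Origin: centre of its underside, on the bench; z up. Fence along y, its face at x=+55 looking to -x. Stop pivot, vertical, at x=+20, y=-80. With the stop home its nose ends at y=-5: a seated bracket has its origin at x=+25, y=+40, z=+12, axes parallel to the jig's. Spring strut, top 30 mm over the bench, between pivot and y=-127.
- fence: Fixed steel fence on the jig: bar 18 mm thick (x), 135 mm long (y), 18 mm high over the plate (its top 30 mm over the bench). Origin: centre of its underside, 9 mm behind (+x of) the working face; axes parallel to the jig's.
- stop_angle (a joint): Swing stop angle (rad), clockwise from above: 0 parked, arm pointing forward out of the way; 1.2 home at a solid limit, arm along the jig's +y. An over-centre spring detent holds it at both ends: it resists with about 0.2 N m at most up to half-way (0.6), then pulls the stop home with a click; let go before half-way it springs back.
- knob (a point): Grip point of the stop's knob, on the pivot axis, 52 mm over the bench. Black bar 42 long, 12 wide, 32 high (34 to 66 mm over the bench) on a neck of 8 mm radius; the frame turns with the stop: x along the bar towards the nose, z up. Hub and steel arm below it reach 28 mm over the bench.
- stop: The swing stop: steel hub, arm 14 mm wide, and at its end the round upright nose, 16 mm across, 14 to 27 mm over the bench. Origin: on the pivot axis, on the plate's top face; x along the arm to the nose, whose axis is 67 mm and whose end is 75 mm from the pivot; turns with the stop.
- bracket: Loose aluminium angle bracket, about 0.25 kg, standing on its foot. Foot 60 (x) x 90 (y) x 8 mm; upright flange 8 mm thick, 90 wide, 70 mm high, its back face at x=+30; a 5 mm triangular gusset, 38 mm high, at each end inside. Origin: centre of the foot's underside; z up.
- flange (a point): Point in the middle of the bracket's flange, on its centreline at bracket x = +26 mm, y = 0, 52 mm above the foot's underside (18 mm below the flange's top); axes as the bracket's. The flange is gripped here from above, across its 8 mm thickness, fingers closing along x.
- screw_pot: Black rubber pot 62 mm across, 42 mm high, behind the jig. Leave it.
- solder_spool: Grey and white spool 63 mm across, 70 mm high, behind the jig. Leave it.
- tape: Roll of black tape lying flat, 62 mm across, 19 mm high, behind the bracket. Leave it.
- air_driver: Air screwdriver lying down, 282 mm long (y), 42 mm thick, farther back on the bench. Leave it.
- flux_bottle: Small brown dropper bottle, 34 mm across, 102 mm high, standing left of the carton. Leave it.
Things that resemble listed ones, but are neither listed nor needed, are in the scene too. Leave any orange look-alike of the bracket alone.

How it is judged:
On the way, in this order (a step that is already met when the one before it is completed fails the run):
1. the swing stop has clicked home (value of joint stop_angle above 1.13 rad), for 0.2 s.
2. the bracket stands on the jig plate, square, in the corner of fence and stop (x of bracket in the frame of jig above 0.021 m and y of bracket in the frame of jig below 0.044 m and z of bracket in the frame of jig between 0.009 and 0.016 m and angle between the x axis of bracket and the x axis of jig, either way round below 0.06 rad), for 0.2 s.
At the end, for the whole second after the job is handed in: Stop above 1.13 rad; bracket flat on the plate (2.5 mm, 0.05 rad), flange to the fence, square within 0.04 rad, within 3 mm of its seat, at rest, pressing fence and nose with over 1.5 N each and gripped by the fingers (over 2 N); bystanders within 30 mm of their places (value of joint stop_angle above 1.13 rad and x of bracket in the frame of jig between 0.022 and 0.028 m and y of bracket in the frame of jig between 0.037 and 0.043 m and z of bracket in the frame of jig between 0.009 and 0.0145 m and x of flange in the frame of jig above 0.045 m and angle between bracket's own z axis and vertical below 0.05 rad and angle between the x axis of bracket and the x axis of jig, either way round below 0.04 rad and contact force between bracket and fence above 1.5 N and contact force between bracket and stop above 1.5 N and contact force between the fingers and bracket above 2 N and linear speed of bracket below 0.01 m/s and distance of each of screw_pot, solder_spool, tape, air_driver, flux_bottle from where it was at the start of the episode below 0.03 m); the arm keeps its last pose, push and grip.
It fails at once if another thing on the bench is knocked from its place (distance of any of screw_pot, solder_spool, tape, air_driver, flux_bottle from where it was at the start of the episode above 0.03 m).
It fails at once if the bracket is tipped over (angle between bracket's own z axis and vertical above 0.8 rad).
It also fails if it takes over 61 s, if anything falls off the work surface, if the arm or the gripper's body presses on something with over 40 N, if the wrist force passes 120 N, or if a joint passes its speed limit or range.

## Working session

There is one attempt and no reset: what is moved stays moved. The work goes in short steps, Python scripts to look and compute and a tool call to move; the robot and the scene stay as the last step left them, time stands still between calls to the robot, and variables do not carry over. Pictures are saved under pics/ and viewed, and the job is handed in when it is done.

Besides the shell and the picture viewer there is one more tool, called after "Emit:" in YAML: its name, and indented under it one key for each argument. servo_tool: Moves the arm, as the interface text tells. Its arguments: {"type":"object","properties":{"rows":{"type":"array","items":{"type":"array","items":{"type":"number"}}},"grip":{"type":"number"}},"required":["rows"]}

```bash
ls; mkdir -p pics
python3 - <<'E'
from plant import get_obs, read_camera
import cv2,pickle
print(get_obs())
for n in("side","top"):
    c=read_camera(n); pickle.dump(c,open(f"{n}0.pkl","wb")); cv2.imwrite(f"pics/{n}0.png",cv2.resize(c["img"][:,:,::-1],(768,576),interpolation=cv2.INTER_CUBIC))
    print(n,c["mtx"],c["k1"],c["rvec"],c["tvec"])
E
```

```text
pics
{'time_s': 0.0, 'joints': array([ 1.09339399,  0.43523734,  0.02497917,  1.57409786, -0.01155912,
        1.13398515, -0.07512647]), 'qvel': array([-1.32303687e-05, -1.39565526e-04,  2.08649438e-04, -3.94446211e-04,
        3.60562862e-04,  4.54409661e-04, -9.14762512e-04]), 'effort': array([ 1.18726589e-04, -6.70482874e+01,  1.02514643e+00, -3.16225898e+01,
        1.56816153e-02,  1.22608550e-02, -3.25981759e-06]), 'eef_pos': array([ 0.22853615, -0.58114111,  0.20731686]), 'orientation': array([-7.55682516e-04,  9.82499301e-01,  1.86264589e-01, -2.36676434e-04]), 'force': array([ 0.2901178 , -0.92576461,  0.59021831]), 'wrist_torque': array([ 0.01662185,  0.02781232, -0.04025476]), 'gripper_width': 1.005458621182724}
side [[356.63502277   0.         251.62246253]
 [  0.         356.63502277 190.64375721]
 [  0.           0.           1.        ]] -0.057791944188157696 [ 2.23940313 -0.31986728  0.17035059] [-0.54807257  0.18241302  0.83207257]
top [[400.72440615   0.         264.88967825]
 [  0.         400.72440615 195.37472281]
 [  0.           0.           1.        ]] -0.01602035549626665 [ 2.15310921 -2.13513832  0.117889  ] [0.07553973 0.58380492 0.9811434 ]
```

View pics/side0.png

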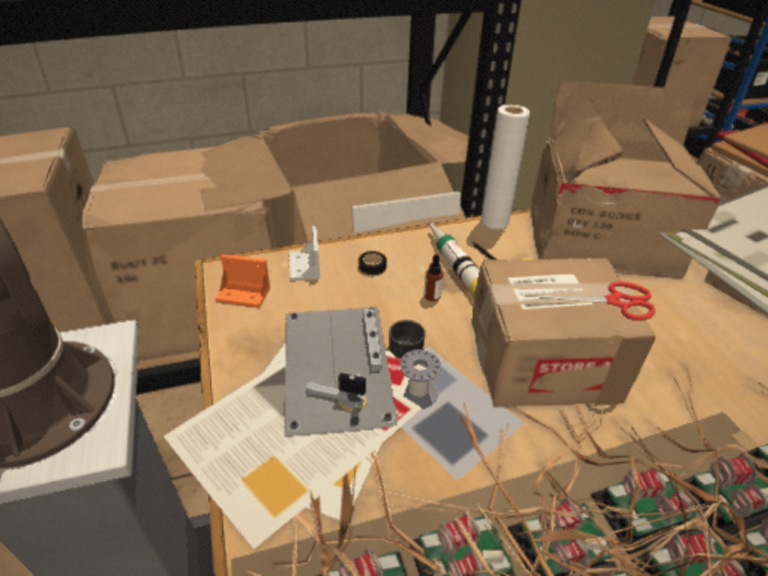

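View pics/top0.png

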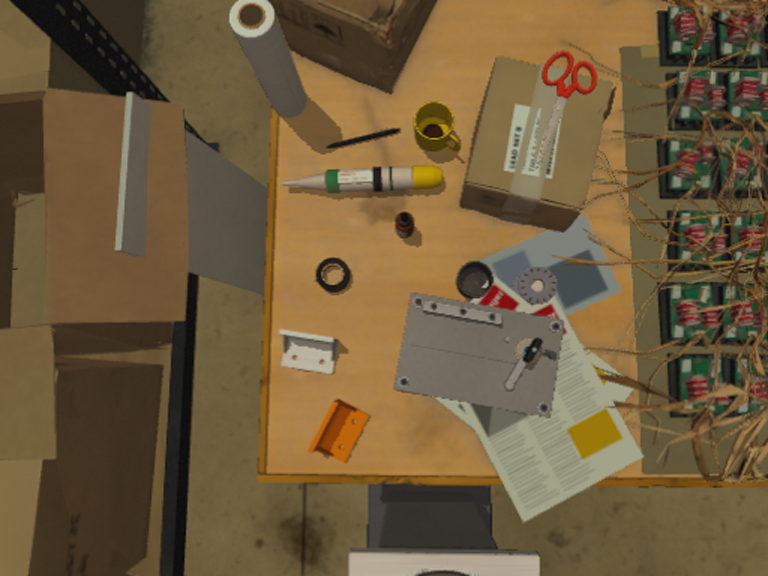

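Both views show the jig at top (480,350), the parked stop with its black knob at (533,348), the aluminium bracket at (308,352) and the orange look-alike at (340,430). Candidates for the bracket are the aluminium one (308,352) and the orange one (340,430). I choose the aluminium one and check it in a close crop.

```bash
cat > h.py <<'E'
import numpy as np,cv2,pickle
def load(n): return pickle.load(open(n,"rb"))
def ray(c,uv):
    uv=np.array(uv,float).reshape(-1,1,2)
    K=c["mtx"]; d=np.array([c["k1"],0,0,0.])
    p=cv2.undistortPoints(uv,K,d).reshape(-1,2)
    R=cv2.Rodrigues(np.array(c["rvec"]))[0]; t=np.array(c["tvec"]).reshape(3)
    return -R.T@t, np.c_[p,np.ones(len(p))]@R
def onz(c,uv,z):
    o,d=ray(c,uv); return o+d*((z-o[2])/d[:,2])[:,None]
def proj(c,X):
    return cv2.projectPoints(np.array(X,float).reshape(-1,1,3),np.array(c["rvec"],float),np.array(c["tvec"],float),c["mtx"],np.array([c["k1"],0,0,0.]))[0].reshape(-1,2)
def tri(ca,ua,cb,ub):
    oa,da=ray(ca,ua);ob,db=ray(cb,ub);out=[]
    for a,b in zip(da,db):
        A=np.c_[a,-b]; s=np.linalg.lstsq(A,ob-oa,rcond=None)[0]
        p,q=oa+a*s[0],ob+b*s[1]; out.append(np.r_[(p+q)/2,np.linalg.norm(p-q)])
    return np.array(out)
def crop(c,u0,v0,u1,v1,k,fn):
    im=cv2.resize(c["img"][v0:v1,u0:u1,::-1],None,fx=k,fy=k,interpolation=cv2.INTER_CUBIC)
    for u in range((u0+9)//10*10,u1,10):
        cv2.putText(im,str(u),((u-u0)*k,8),0,.3,(0,0,255),1); cv2.line(im,((u-u0)*k,10),((u-u0)*k,16),(0,0,255),1)
    for v in range((v0+9)//10*10,v1,10):
        cv2.putText(im,str(v),(0,(v-v0)*k+4),0,.3,(0,0,255),1)
    cv2.imwrite(fn,im)
E
python3 - <<'E'
from h import *
t=load("top0.pkl"); s=load("side0.pkl")
crop(t,255,185,385,285,6,"pics/tj.png")
crop(t,180,210,240,260,12,"pics/tb.png")
crop(s,180,200,280,300,6,"pics/sj.png")
crop(s,185,140,225,195,10,"pics/sb.png")
E
```

```text
(no output)
```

View pics/tj.png

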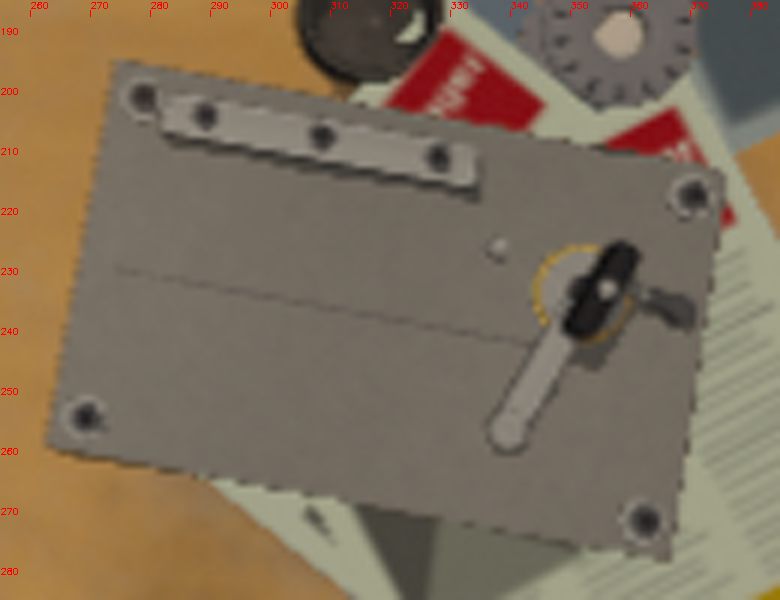

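View pics/tb.png

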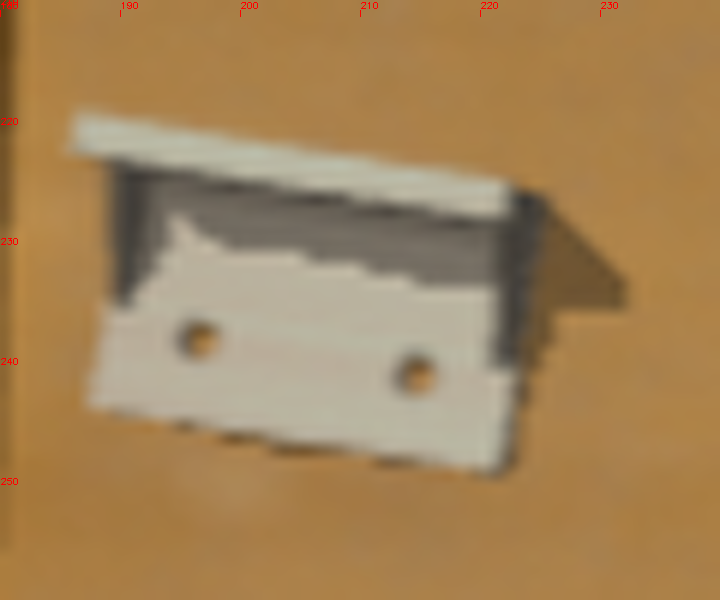

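View pics/sj.png

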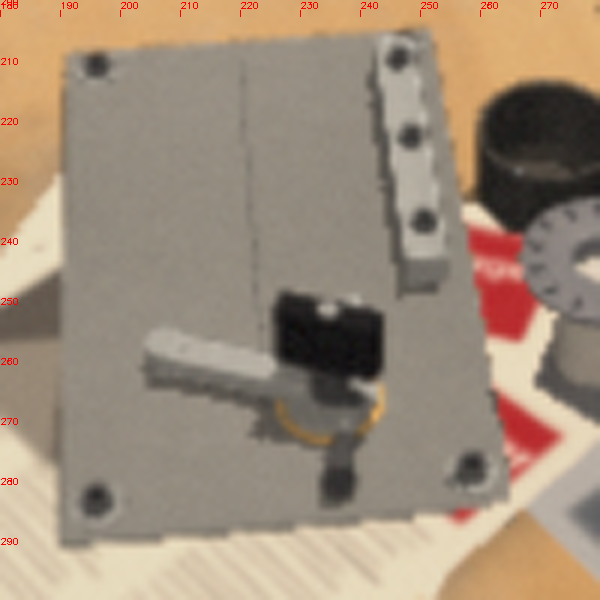

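View pics/sb.png

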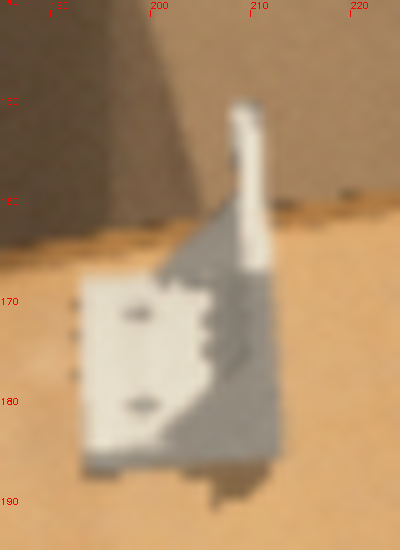

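The crop confirms the aluminium bracket, with its flange on the far side (top about (186..222, 219..228)). The plate corners and the knob show clearly, so I measure now.

```bash
cat >> h.py <<'E'
def un(p,k,u0,v0): return (np.array(p,float)+.5)/k-.5+[u0,v0]
def rigid(m,w):
    m=np.array(m,float);w=np.array(w,float)[:,:2]
    mc,wc=m.mean(0),w.mean(0);a=m-mc;b=w-wc
    th=np.arctan2((a[:,0]*b[:,1]-a[:,1]*b[:,0]).sum(),(a*b).sum())
    R=np.array([[np.cos(th),-np.sin(th)],[np.sin(th),np.cos(th)]])
    t=wc-R@mc
    return t,th,np.round((w-(m@R.T+t))*1e3,1)
E
python3 - <<'E'
from h import *
t=load("top0.pkl"); s=load("side0.pkl")
# jig; plate corners order TL(+x,+y) TR(+x,-y) BR BL
m=[[.085,.135],[.085,-.135],[-.085,-.135],[-.085,.135]]
J=rigid(m,onz(t,un([(113,60),(724,172),(668,560),(47,448)],6,255,185),.012)); print("jig top",J)
Js=rigid(m,onz(s,un([(430,28),(510,497),(62,547),(65,52)],6,180,200),.012)); print("jig side",Js)
print("fence top mid", onz(t,un([(162,98),(475,150),(475,186),(160,135)],6,255,185),.030))
print("knob top ctr",onz(t,un([(602,290)],6,255,185),.066))
print("knob side ctr",onz(s,un([(329,308)],6,180,200),.066))
print("nose top",onz(t,un([(508,430)],6,255,185),.027),"side",onz(s,un([(165,343)],6,180,200),.027))
ct,st=np.cos(J[1]),np.sin(J[1]);R=np.array([[ct,-st],[st,ct]])
print("pivot from jig",J[0]+R@[.02,-.08], "seat",J[0]+R@[.025,.04])
# bracket
P=un([(75,108),(512,180),(505,218),(68,150)],12,180,210)
F=un([(88,405),(500,470)],12,180,210)
W=np.r_[onz(t,P,.07),onz(t,F,.008)]
m=[[.03,.045],[.03,-.045],[.022,-.045],[.022,.045],[-.03,.045],[-.03,-.045]]
B=rigid(m,W); print("br top",B)
Ps=un([(80,278),(85,455)],10,185,140); print("br side foot front",onz(s,Ps,.008))
ct,st=np.cos(B[1]),np.sin(B[1]);R=np.array([[ct,-st],[st,ct]])
for q in m[4:]: print(B[0]+R@q)
fl=B[0]+R@[.026,0];print("flange",fl)
E
```

```text
jig top (array([ 0.48250229, -0.05945854]), np.float64(-0.16905161867182375), array([[-0.1, -0.6],
       [-1.5,  1.8],
       [ 1.4,  0.9],
       [ 0.2, -2.2]]))
jig side (array([ 0.48145166, -0.0611573 ]), np.float64(-0.1675356790412546), array([[-0.1, -1.4],
       [-1.9,  3. ],
       [ 1.3, -1.5],
       [ 0.7, -0.2]]))
fence top mid [[ 0.57031308  0.03771517  0.03      ]
 [ 0.54904266 -0.09526866  0.03      ]
 [ 0.53371739 -0.09507872  0.03      ]
 [ 0.55443553  0.03849845  0.03      ]]
knob top ctr [[ 0.48881201 -0.1406394   0.066     ]]
knob side ctr [[ 0.48824159 -0.14284262  0.066     ]]
nose top [[ 0.43142782 -0.10811043  0.027     ]] side [[ 0.430048   -0.10964329  0.027     ]]
pivot from jig [ 0.48875738 -0.14168307] seat [ 0.51387581 -0.02423494]
br top (array([0.48346475, 0.2331587 ]), np.float64(-0.14719935232906053), array([[ 0.5,  0.6],
       [-0.3, -0.6],
       [-0.1, -0.5],
       [-0.2,  0.5],
       [-0. ,  0.3],
       [ 0.2, -0.3]]))
br side foot front [[0.45869869 0.28276279 0.008     ]
 [0.44529759 0.19163784 0.008     ]]
[0.46038925 0.28207211]
[0.4471891  0.19304539]
flange [0.50918358 0.22934532]
```

Everything agrees to about 2 mm. The pivot is at (0.489,-0.142), the jig yaw is -0.168, and the bracket flange is at (0.509,0.229) with yaw -0.147. The jaw axis must go from world angle -1.196 to 1.03 (+2.227 rad) for the parked knob. The clockwise 1.2 rad then brings the wrist close to neutral.

Emit:
servo_tool:
  rows:
    - [20, 35, 0, 0.12]
    - [45, 75, 0, 0.24]
    - [65, 110, 0, 0.36]
    - [90, 150, 0, 0.48]
    - [110, 190, 0, 0.6]
    - [130, 220, 0, 0.72]
    - [145, 245, 0, 0.84]
    - [160, 270, 0, 0.96]
    - [175, 295, 0, 1.08]
    - [185, 315, 0, 1.15]
    - [195, 330, 0, 1.2]
    - [195, 330, 0, 1.2]
  grip: 0.6

```text
time_s: 1.1
eef_pos: [0.4258, -0.2482, 0.2082]
orientation: [-0.0, 0.703, 0.711, 0.001]
force: [0.5, -0.4, 0.7]
gripper_width: 0.6
```

Emit:
servo_tool:
  rows:
    - [8, 12, 0, 0.1]
    - [16, 28, 0, 0.2]
    - [24, 42, 0, 0.3]
    - [32, 56, 0, 0.42]
    - [40, 70, -10, 0.54]
    - [48, 82, -20, 0.66]
    - [56, 94, -30, 0.78]
    - [62, 105, -40, 0.9]
    - [65, 110, -50, 1.0]
    - [65, 110, -60, 1.03]
    - [65, 110, -60, 1.03]
    - [65, 110, -60, 1.03]

```text
time_s: 2.1
eef_pos: [0.4879, -0.1429, 0.1475]
orientation: [-0.001, 0.268, 0.963, -0.0]
force: [-0.1, -0.1, 0.5]
gripper_width: 0.599
```

Emit:
servo_tool:
  rows:
    - [1, 1, -20, 0]
    - [1, 1, -45, 0]
    - [1, 1, -70, 0]
    - [1, 1, -90, 0]
    - [1, 1, -102, 0]
    - [1, 1, -109, 0]
    - [1, 1, -109, 0]
    - [1, 1, -109, 0]

```text
time_s: 2.77
eef_pos: [0.4901, -0.1412, 0.0397]
orientation: [0.0, 0.266, 0.964, -0.0]
force: [0.6, 0.0, -0.3]
gripper_width: 0.6
```

Run:
```python
from plant import get_obs, read_camera
from h import *
for n,b in(("side",(180,130,300,300)),("top",(255,185,385,285))):
    c=read_camera(n); pickle.dump(c,open(f"{n}1.pkl","wb")); crop(c,*b,4 if n=="side" else 6,f"pics/{n}1.png")
o=get_obs();print(o["eef_pos"],o["force"])
```

```text
[ 0.49062352 -0.14106442  0.0402481 ] [-0.33072145  0.21829171 -0.58808609]
```

View pics/side1.png

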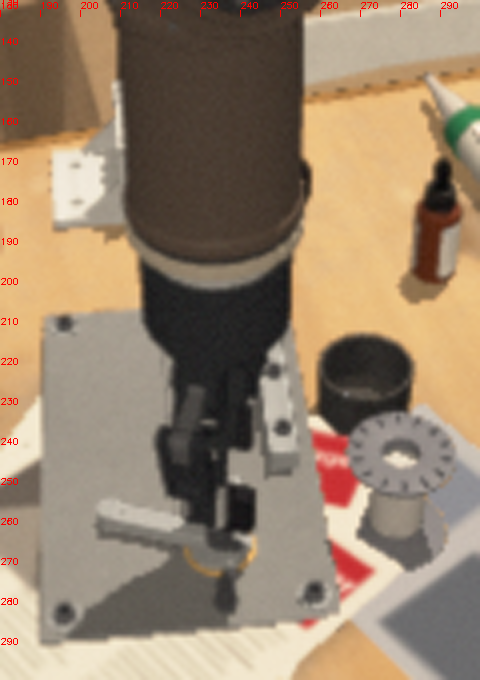

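View pics/top1.png

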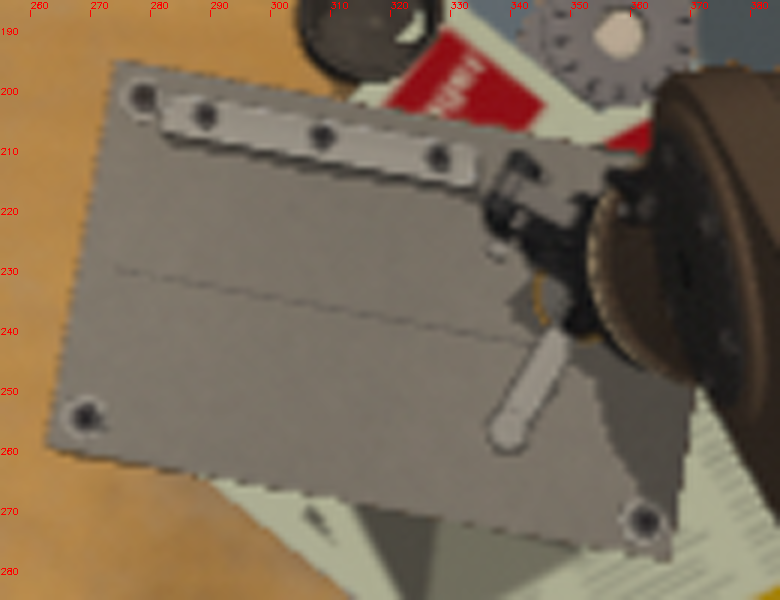

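The fingers straddle the knob (side about (228,245)) and nothing has been touched. Closing.

Emit:
servo_tool:
  rows:
    - [0, 0, 0, 0]
    - [0, 0, 0, 0]
    - [0, 0, 0, 0]
    - [0, 0, 0, 0]
    - [0, 0, 0, 0]
    - [0, 0, 0, 0]
    - [0, 0, 0, 0]
    - [0, 0, 0, 0]
  grip: 0

```text
time_s: 3.53
eef_pos: [0.4887, -0.1432, 0.0398]
orientation: [-0.0, 0.266, 0.964, -0.002]
force: [-5.9, -7.3, 10.4]
gripper_width: 0.104
```

Emit:
servo_tool:
  rows:
    - [-1, -1.5, 1, -0.06]
    - [-1, -1.5, 1, -0.14]
    - [-1, -1.5, 1, -0.24]
    - [-1, -1.5, 1, -0.34]
    - [-1, -1.5, 1, -0.44]
    - [-1, -1.5, 1, -0.54]
    - [-1, -1.5, 1, -0.64]

```text
time_s: 4.12
eef_pos: [0.4883, -0.1434, 0.04]
orientation: [0.0, 0.557, 0.83, -0.001]
force: [-0.9, -4.3, -3.9]
gripper_width: 0.101
```

Emit:
servo_tool:
  rows:
    - [0, 0, 0, -0.1]
    - [0, 0, 0, -0.2]
    - [0, 0, 0, -0.3]
    - [0, 0, 0, -0.4]
    - [0, 0, 0, -0.5]
    - [0, 0, 0, -0.57]
    - [0, 0, 0, -0.6]
    - [0, 0, 0, -0.6]
    - [0, 0, 0, -0.6]
    - [0, 0, 0, -0.6]

```text
time_s: 4.95
eef_pos: [0.488, -0.1435, 0.04]
orientation: [0.0, 0.776, 0.631, -0.001]
force: [-0.6, -5.0, -3.2]
gripper_width: 0.108
```

Run:
```python
from plant import get_obs, read_camera
from h import *
o=get_obs();print(o["eef_pos"],o["orientation"],o["force"],o["wrist_torque"])
q=o["orientation"];print("tooly",2*np.arctan2(q[2],q[1])-np.pi/2)
for n,b in(("side",(180,130,300,300)),("top",(255,185,385,285))):
    c=read_camera(n); crop(c,*b,4 if n=="side" else 6,f"pics/{n}2.png")
```

```text
[ 0.48803033 -0.14347578  0.04000312] [ 2.05344210e-04  7.76183146e-01  6.30506880e-01 -8.69981244e-04] [-0.59842114 -5.04846355 -3.2281232 ] [-1.13431564  0.28413311  0.2893522 ]
tooly -0.20638351938466126
```

View pics/side2.png

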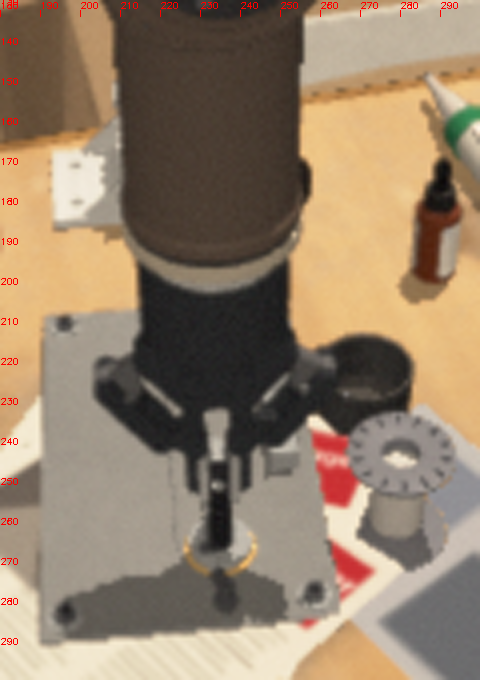

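View pics/top2.png

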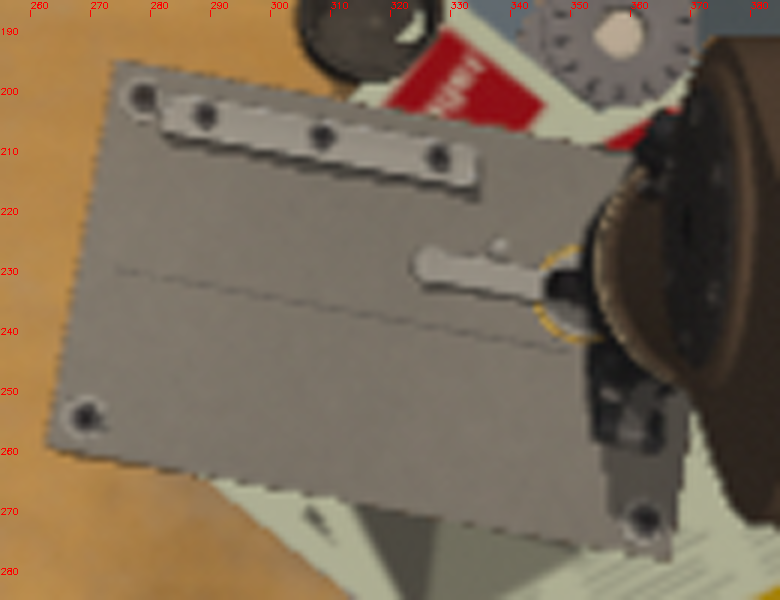

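The stop is home: the arm lies along the jig's y and rests on the limit pin (top (338,226)). I release with the jaws only partly open, because the spool is near, then lift and go to the bracket.

Emit:
servo_tool:
  rows:
    - [0, 0, 0, 0]
    - [0, 0, 0, 0]
    - [0, 0, 0, 0]
    - [0, 0, 0, 0]
    - [0, 0, 15, 0]
    - [0, 0, 45, 0]
    - [0, 0, 80, 0]
    - [0, 0, 110, 0]
    - [0, 0, 125, 0]
    - [0, 0, 130, 0]
  grip: 0.35

```text
time_s: 5.88
eef_pos: [0.4906, -0.1422, 0.1733]
orientation: [0.002, 0.776, 0.631, 0.002]
force: [0.3, -0.6, -0.0]
gripper_width: 0.353
```

Emit:
servo_tool:
  rows:
    - [0, 20, 0, 0]
    - [0, 55, 0, 0.01]
    - [3, 95, 0, 0.02]
    - [6, 135, 0, 0.03]
    - [9, 175, 0, 0.04]
    - [12, 215, 0, 0.05]
    - [14, 255, 0, 0.06]
    - [17, 295, 0, 0.06]
    - [20, 330, 0, 0.06]
    - [21, 355, 0, 0.06]
    - [21, 370, 0, 0.06]
    - [21, 370, 0, 0.06]
  grip: 0.7

```text
time_s: 6.88
eef_pos: [0.5083, 0.2325, 0.1691]
orientation: [-0.001, 0.755, 0.656, 0.0]
force: [-0.7, 0.6, -0.0]
gripper_width: 0.703
```

Run:
```python
from plant import get_obs, read_camera
from h import *
o=get_obs();print(o["time_s"],o["eef_pos"],o["force"],o["gripper_width"])
q=o["orientation"];print("tooly",2*np.arctan2(q[2],q[1])-np.pi/2)
for n in("side","top"):
    c=read_camera(n); pickle.dump(c,open(f"{n}3.pkl","wb"))
    if n=="top":
        crop(c,160,170,290,270,6,"pics/top3.png"); crop(c,255,185,385,285,6,"pics/top3j.png")
    else: crop(c,170,110,300,300,3,"pics/side3.png")
```

```text
6.8833 [0.50829452 0.23253608 0.16909167] [-0.66793345  0.61016366 -0.03254794] 0.7025753635330005
tooly -0.14029558716987967
```

View pics/top3.png

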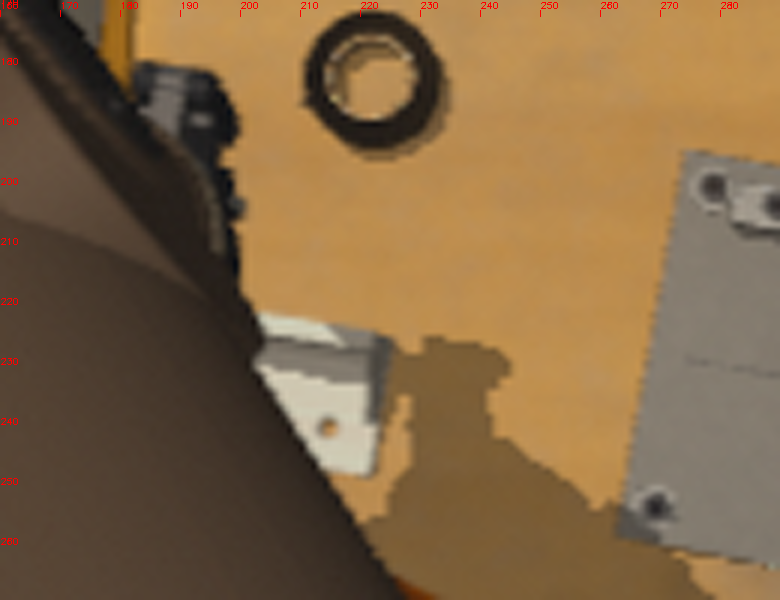

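View pics/top3j.png

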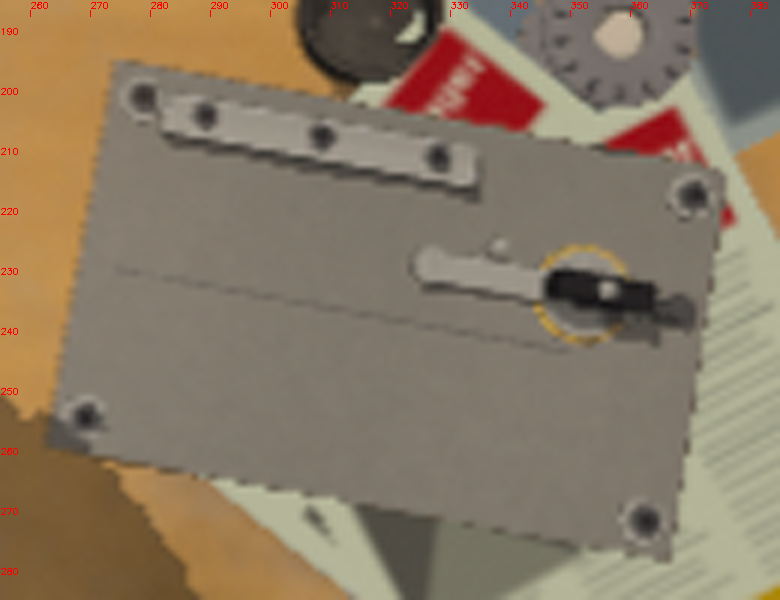

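View pics/side3.png

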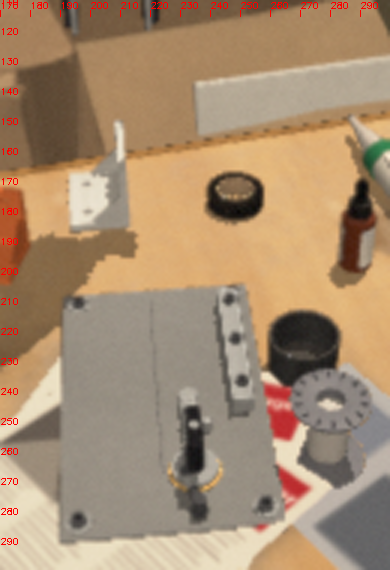

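The stop stayed home after release and the bracket is untouched below the open jaws. Descending to grip.

Emit:
servo_tool:
  rows:
    - [1, -3, -20, 0]
    - [1, -3, -50, 0]
    - [1, -3, -80, 0]
    - [1, -3, -105, 0]
    - [1, -3, -122, 0]
    - [1, -3, -132, 0]
    - [1, -3, -132, 0]
    - [1, -3, -132, 0]

```text
time_s: 7.65
eef_pos: [0.5109, 0.2239, 0.0382]
orientation: [0.0, 0.757, 0.653, -0.0]
force: [-0.2, -0.1, -0.6]
gripper_width: 0.705
```

Emit:
servo_tool:
  rows:
    - [0, 0, 0, 0]
    - [0, 0, 0, 0]
    - [0, 0, 0, 0]
    - [0, 0, 0, 0]
    - [0, 0, 0, 0]
    - [0, 0, 0, 0]
    - [0, 0, 0, 0]
    - [0, 0, 0, 0]
    - [0, 0, 0, 0]
  grip: 0

```text
time_s: 8.4
eef_pos: [0.5109, 0.2251, 0.039]
orientation: [0.0, 0.757, 0.654, 0.0]
force: [-2.9, -0.8, 7.1]
gripper_width: 0.067
```

Emit:
servo_tool:
  rows:
    - [0, 0, 5, 0]
    - [0, 0, 10, 0]
    - [0, 0, 20, 0]
    - [0, 0, 30, 0]
    - [0, 0, 40, 0]
    - [0, 0, 50, 0]
    - [0, 0, 50, 0]
    - [0, 0, 50, 0]
    - [0, 0, 50, 0]

```text
time_s: 9.15
eef_pos: [0.5106, 0.2246, 0.088]
orientation: [0.0, 0.757, 0.654, -0.0]
force: [0.2, -0.0, -2.8]
gripper_width: 0.066
```

Run:
```python
from plant import get_obs, read_camera
from h import *
o=get_obs();print(o["time_s"],o["eef_pos"],o["force"],o["gripper_width"])
q=o["orientation"];print("tooly",2*np.arctan2(q[2],q[1])-np.pi/2)
for n in("side","top"):
    c=read_camera(n); pickle.dump(c,open(f"{n}4.pkl","wb"))
    if n=="top":
        crop(c,160,170,290,270,6,"pics/top4.png")
    else: crop(c,170,80,260,200,5,"pics/side4.png")
```

```text
9.15 [0.51063303 0.22464111 0.08799671] [ 0.23398812 -0.04440746 -2.80012766] 0.06619781820098243
tooly -0.14625383048105767
```

View pics/top4.png

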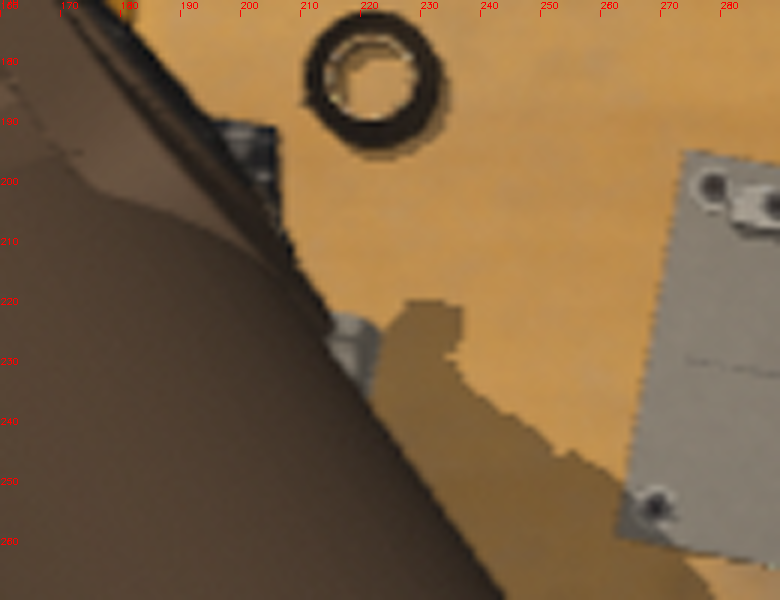

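View pics/side4.png

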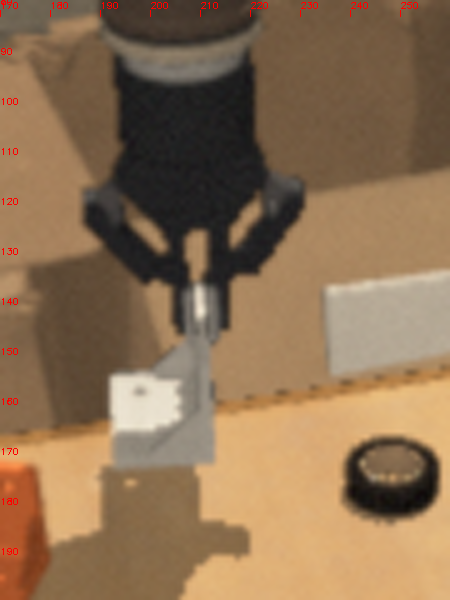

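The bracket is held square (force -2.8 N, its weight) about 4.5 mm off the centreline. I carry it over the plate to a point about 8 mm in front of the fence and 10 mm from the nose.

Emit:
servo_tool:
  rows:
    - [0, -8, 8, 0]
    - [2, -25, 10, 0]
    - [4, -50, 10, -0.005]
    - [6, -75, 10, -0.01]
    - [8, -100, 10, -0.015]
    - [10, -125, 10, -0.02]
    - [12, -150, 10, -0.022]
    - [15, -175, 10, -0.022]
    - [17, -200, 10, -0.022]
    - [19, -222, 10, -0.022]
    - [21, -238, 10, -0.022]
    - [21, -247, 10, -0.022]

```text
time_s: 10.25
eef_pos: [0.5317, -0.0256, 0.0983]
orientation: [0.0, 0.765, 0.644, -0.0]
force: [-0.1, -0.5, -2.5]
gripper_width: 0.063
```

Emit:
servo_tool:
  rows:
    - [0, 0, -8, 0]
    - [0, 0, -16, 0]
    - [0, 0, -24, 0]
    - [0, 0, -24, 0]
    - [0, 0, -24, 0]

```text
time_s: 10.67
eef_pos: [0.531, -0.0208, 0.0732]
orientation: [-0.001, 0.763, 0.646, -0.001]
force: [-0.5, 1.0, -3.6]
gripper_width: 0.068
```

Run:
```python
from plant import get_obs, read_camera
from h import *
o=get_obs();print(o["time_s"],o["eef_pos"],o["force"],o["gripper_width"])
q=o["orientation"];print("tooly",2*np.arctan2(q[2],q[1])-np.pi/2)
for n in("side","top"):
    c=read_camera(n); pickle.dump(c,open(f"{n}5.pkl","wb"))
    if n=="top":
        crop(c,250,180,380,280,6,"pics/top5.png")
    else: crop(c,180,150,280,300,4,"pics/side5.png")
```

```text
10.6667 [ 0.53096873 -0.02075965  0.07320185] [-0.50734147  1.03929073 -3.57655901] 0.06770533685451181
tooly -0.16593636797526168
```

View pics/top5.png

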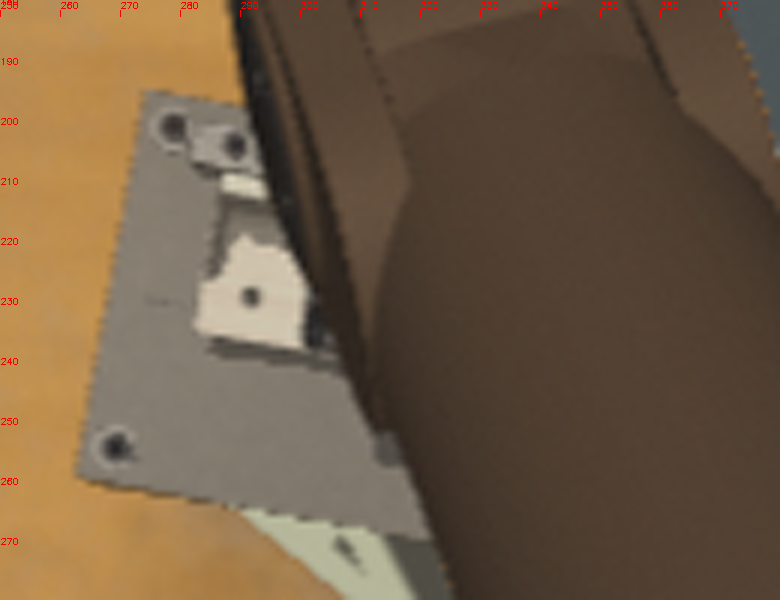

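View pics/side5.png

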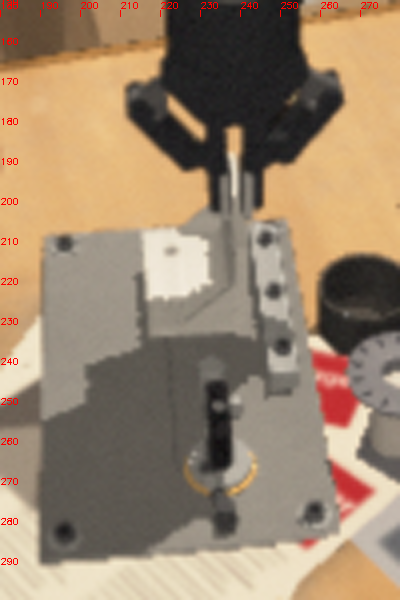

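The bracket hangs square over the plate at side (190,225), clear of the fence and nose. I check its offset numerically.

Run:
```python
from h import *
t=load("top5.pkl"); s=load("side5.pkl")
th=-.168;R=np.array([[np.cos(th),-np.sin(th)],[np.sin(th),np.cos(th)]]);o=np.array([.482,-.0603])
def j(W): return (W[:,:2]-o)@R*1e3
print("foot FL (expect -30,+45)",j(onz(t,un([(195,332)],6,250,180),.042))-[-30,45])
print("flange FL front (22,45)",j(onz(t,un([(221,187)],6,250,180),.104))-[22,45])
print("side foot F,-y bottom (-30,-45)",j(onz(s,un([(148,334)],4,180,150),.034))-[-30,-45])
print("side foot B,-y bottom (30,-45)",j(onz(s,un([(252,333)],4,180,150),.034))-[30,-45])
print("from tcp",j(np.array([[.531,-.0208]]))-[26,-4.5])
```

```text
foot FL (expect -30,+45) [[15.02731152 50.47878478]]
flange FL front (22,45) [[18.75285569 51.16960706]]
side foot F,-y bottom (-30,-45) [[12.90676287 54.96389429]]
side foot B,-y bottom (30,-45) [[17.0480052  48.87920248]]
from tcp [[15.70530857 51.63721711]]
```

Four estimates agree: the bracket origin is at jig (16,51.5), so 9 mm in +x and 11.5 mm in -y remain. Lowering onto the plate.

Emit:
servo_tool:
  rows:
    - [0, 0, -7, 0]
    - [0, 0, -13, 0]
    - [0, 0, -18, 0]
    - [0, 0, -20, 0]
    - [0, 0, -21, 0]
    - [0, 0, -22, 0]
    - [0, 0, -22, 0]
    - [0, 0, -22, 0]

```text
time_s: 11.43
eef_pos: [0.5319, -0.0221, 0.0522]
orientation: [0.0, 0.764, 0.645, 0.0]
force: [-0.5, 0.7, -2.6]
gripper_width: 0.069
```

Emit:
servo_tool:
  rows:
    - [0, 0, -0.5, 0]
    - [0, 0, -1, 0]
    - [0, 0, -1.5, 0]
    - [0, 0, -1.5, 0]
    - [0, 0, -1.5, 0]

```text
time_s: 11.85
eef_pos: [0.5322, -0.0223, 0.051]
orientation: [0.0, 0.764, 0.645, 0.0]
force: [-0.8, -1.1, 2.9]
gripper_width: 0.07
```

Emit:
servo_tool:
  rows:
    - [1, -2, 0, 0]
    - [2, -4.5, 0, 0]
    - [3, -7, 0, 0]
    - [3.6, -8.7, 0, 0]
    - [3.6, -8.7, 0, 0]
    - [3.6, -8.7, 0, 0]

```text
time_s: 12.35
eef_pos: [0.5363, -0.0304, 0.051]
orientation: [0.0, 0.764, 0.645, 0.001]
force: [1.7, 3.8, 4.8]
gripper_width: 0.069
```

Emit:
servo_tool:
  rows:
    - [1, -0.2, 0, 0]
    - [2, -0.4, 0, 0]
    - [3, -0.6, 0, 0]
    - [3.5, -0.6, 0, 0]
    - [3.5, -0.6, 0, 0]

```text
time_s: 12.77
eef_pos: [0.5388, -0.0309, 0.051]
orientation: [-0.0, 0.764, 0.645, 0.0]
force: [-2.1, 4.5, 9.5]
gripper_width: 0.068
```

Emit:
servo_tool:
  rows:
    - [0.3, -1, 0, 0]
    - [0.3, -2, 0, 0]
    - [0.5, -3, 0, 0]
    - [0.5, -4, 0, 0]
    - [0.5, -4, 0, 0]
    - [0.5, -4, 0, 0]

```text
time_s: 13.27
eef_pos: [0.5402, -0.0338, 0.0512]
orientation: [-0.0, 0.764, 0.646, 0.001]
force: [0.8, 7.1, 6.9]
gripper_width: 0.07
```

Emit:
servo_tool:
  rows:
    - [1, -0.3, 0, 0]
    - [2, -0.6, 0, 0]
    - [3, -0.9, 0, 0]
    - [3, -0.9, 0, 0]
    - [3, -0.9, 0, 0]

```text
time_s: 13.68
eef_pos: [0.5418, -0.0341, 0.0511]
orientation: [-0.001, 0.763, 0.646, 0.0]
force: [-5.2, 8.3, 12.4]
gripper_width: 0.065
```

Run:
```python
from plant import get_obs, read_camera
from h import *
o=get_obs();print(o["time_s"],o["eef_pos"],o["force"],o["wrist_torque"])
q=o["orientation"];print("tooly",2*np.arctan2(q[2],q[1])-np.pi/2)
for n in("side","top"):
    c=read_camera(n); pickle.dump(c,open(f"{n}6.pkl","wb"))
    if n=="top":
        crop(c,250,180,350,260,8,"pics/top6.png")
    else: crop(c,190,180,270,280,6,"pics/side6.png")
```

```text
13.6833 [ 0.54177528 -0.03411278  0.05110406] [-5.2099891   8.32637758 12.39788223] [ 2.05352558  1.05501558 -0.02691081]
tooly -0.1664907899743886
```

View pics/top6.png

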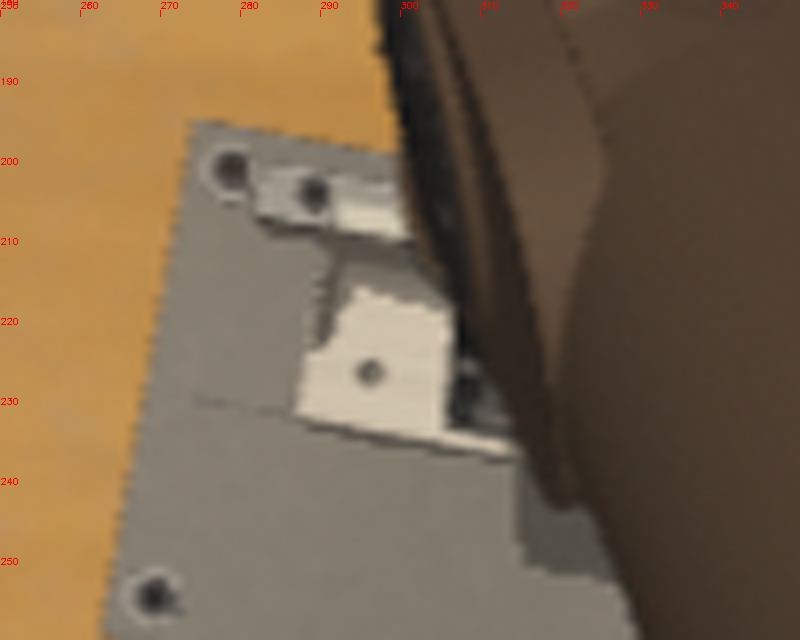

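View pics/side6.png

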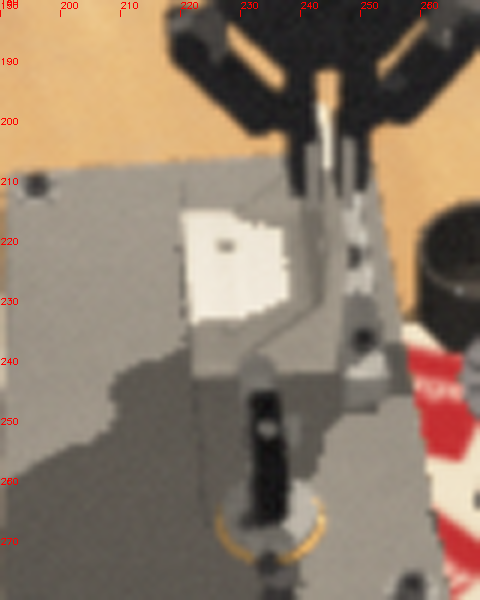

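The bracket now stands close to the fence and nose (side (240,372) touches the nose region). Measuring the residual gap.

Run:
```python
from h import *
t=load("top6.pkl"); s=load("side6.pkl")
th=-.168;R=np.array([[np.cos(th),-np.sin(th)],[np.sin(th),np.cos(th)]]);o=np.array([.482,-.0603])
def j(W): return (W[:,:2]-o)@R*1e3
print("foot FL",j(onz(t,un([(296,414)],8,250,180),.020))-[-30,45])
print("foot F edge pt2",j(onz(t,un([(510,459)],8,250,180),.020))[:,0]+30)
print("flange top front L",j(onz(t,un([(333,232)],8,250,180),.082))-[22,45])
print("side foot F,-y bottom",j(onz(s,un([(192,378)],6,190,180),.012))-[-30,-45])
print("side B,-y bottom",j(onz(s,un([(336,374)],6,190,180),.012))-[30,-45])
print("side fence near bottom face corner (55,y)",j(onz(s,un([(343,407)],6,190,180),.012)), "ref fence y -67.5+?")
print("tcp",j(np.array([[.5418,-.0341]]))-[26,-4.5])
```

```text
foot FL [[26.88878186 40.4076549 ]]
foot F edge pt2 [24.7676491]
flange top front L [[28.15169398 40.32772905]]
side foot F,-y bottom [[23.56820038 42.35456654]]
side B,-y bottom [[23.3133948  38.09509243]]
side fence near bottom face corner (55,y) [[ 54.17907993 -25.33925305]] ref fence y -67.5+?
tcp [[28.57716131 40.33034278]]
```

Emit:
servo_tool:
  rows:
    - [0, 0, 0.4, 0]
    - [0, 0, 0.8, 0]
    - [0, 0, 0.8, 0]
    - [0, 0, 0.8, 0]

```text
time_s: 14.12
eef_pos: [0.5414, -0.0345, 0.0514]
orientation: [-0.001, 0.764, 0.646, -0.0]
force: [-2.2, 7.8, 6.1]
gripper_width: 0.069
```

Emit:
servo_tool:
  rows:
    - [1, -1, 0, 0]
    - [2, -2, 0, 0]
    - [2.6, -2.5, 0, 0]
    - [2.6, -2.5, 0, 0]
    - [2.6, -2.5, 0, 0]

```text
time_s: 14.53
eef_pos: [0.543, -0.0352, 0.0513]
orientation: [-0.002, 0.763, 0.646, -0.0]
force: [-6.8, 12.1, 10.8]
gripper_width: 0.066
```

Run:
```python
from plant import get_obs, read_camera
from h import *
o=get_obs();print(o["eef_pos"],o["force"],o["wrist_torque"])
for n in("side","top"):
    c=read_camera(n); pickle.dump(c,open(f"{n}7.pkl","wb"))
    if n=="top":
        crop(c,280,190,330,250,10,"pics/top7.png")
    else: crop(c,212,190,262,250,12,"pics/side7.png")
```

```text
[ 0.54304077 -0.03523217  0.05133313] [-6.75574299 12.1335492  10.76687407] [ 2.96715311  1.65793017 -0.07419671]
```

View pics/top7.png

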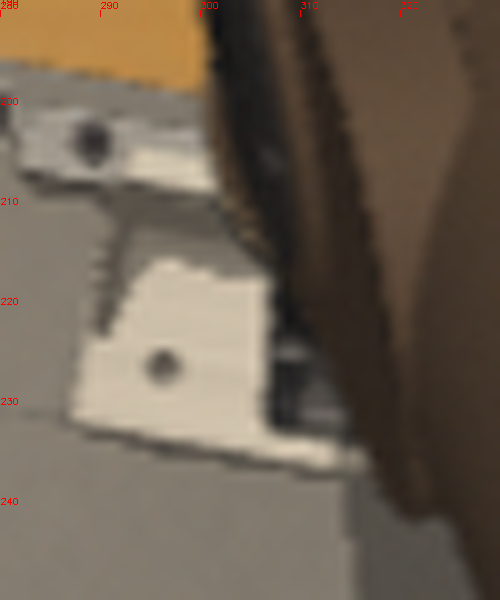

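View pics/side7.png

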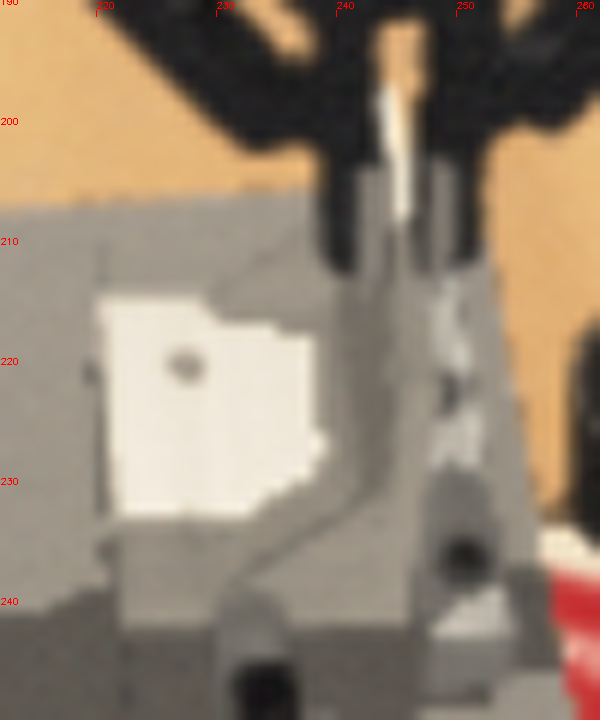

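Run:
```python
from h import *
th=-.168;R=np.array([[np.cos(th),-np.sin(th)],[np.sin(th),np.cos(th)]]);o=np.array([.482,-.0603])
P=np.array([[55,-5,12],[55,-5,82],[47,-5,82],[-5,-5,12],[-5,-5,20],[-5,85,20],[55,85,82],[47,85,82]])/1e3
W=np.c_[P[:,:2]@R.T+o,P[:,2]]
for n,k,u,v in(("side",12,212,190),("top",10,280,190)):
    c=load(n+"7.pkl"); p=(proj(c,W)-[u,v]+.5)*k-.5; print(n); print(np.c_[P*1e3,p.round(0)])
```

```text
side
[[ 55.  -5.  12. 416. 621.]
 [ 55.  -5.  82. 417. 380.]
 [ 47.  -5.  82. 377. 383.]
 [ -5.  -5.  12. 128. 644.]
 [ -5.  -5.  20. 127. 618.]
 [ -5.  85.  20. 103. 319.]
 [ 55.  85.  82. 371.  88.]
 [ 47.  85.  82. 333.  91.]]
top
[[ 55.  -5.  12. 452. 259.]
 [ 55.  -5.  82. 489. 235.]
 [ 47.  -5.  82. 483. 268.]
 [ -5.  -5.  12. 415. 488.]
 [ -5.  -5.  20. 418. 487.]
 [ -5.  85.  20.  70. 425.]
 [ 55.  85.  82. 121. 171.]
 [ 47.  85.  82. 116. 203.]]
```

The top view shows the flange head leaning about 0.05 rad towards the fence. The pads hold high (58 mm over the foot), so pushing in x pitches the bracket. The foot itself is in the corner. I relax the push, let go so it settles flat, and regrip lower.

Emit:
servo_tool:
  rows:
    - [-1.5, 0.7, 0, 0]
    - [-3, 1.4, 0, 0]
    - [-3.7, 1.7, 0, 0]
    - [-3.7, 1.7, 0, 0]

```text
time_s: 14.97
eef_pos: [0.541, -0.0354, 0.0515]
orientation: [-0.001, 0.764, 0.646, 0.0]
force: [-0.3, 9.3, 3.4]
gripper_width: 0.069
```

Emit:
servo_tool:
  rows:
    - [0, 0, 0, 0]
    - [0, 0, 0, 0]
    - [0, 0, 0, 0]
    - [0, 0, 0, 0]
    - [0, 0, 0, 0]
    - [0, 0, 0, 0]
  grip: 0.3

```text
time_s: 15.47
eef_pos: [0.5412, -0.0375, 0.0513]
orientation: [0.0, 0.764, 0.645, -0.0]
force: [-0.8, -0.6, -0.5]
gripper_width: 0.301
```

Run:
```python
from plant import get_obs, read_camera
from h import *
o=get_obs();print(o["eef_pos"],o["force"],o["wrist_torque"])
for n in("side","top"):
    c=read_camera(n); pickle.dump(c,open(f"{n}8.pkl","wb"))
    if n=="top":
        crop(c,280,190,330,250,10,"pics/top8.png")
    else: crop(c,212,190,262,250,12,"pics/side8.png")
```

```text
[ 0.54118505 -0.03752687  0.05133643] [-0.80698223 -0.59933945 -0.50695437] [ 0.07336423  0.03714823 -0.04649565]
```

View pics/top8.png

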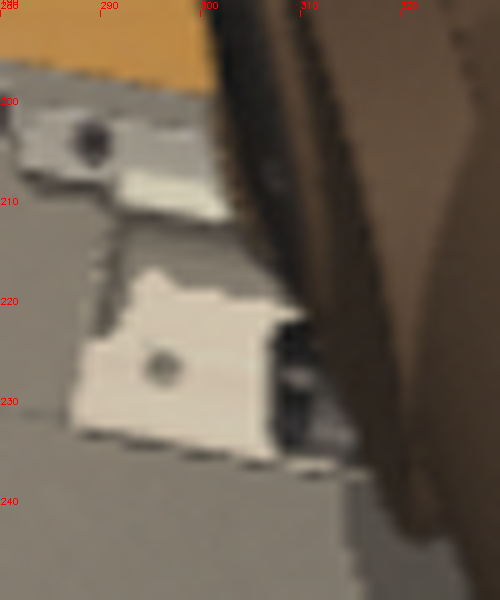

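View pics/side8.png

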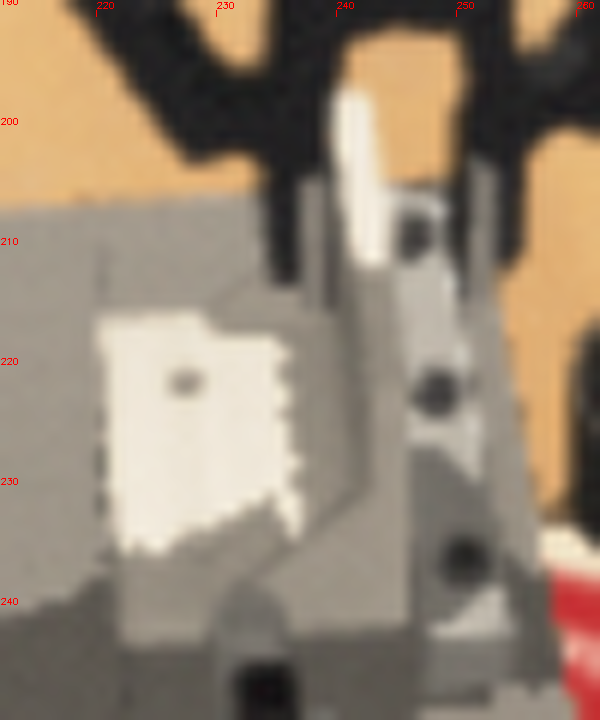

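Released, the bracket stands flat in the corner, and its flange top matches the predicted position (121,171). The tool was 4 mm too far behind. I recentre, go 15 mm lower (6 mm above the fence) and regrip.

Emit:
servo_tool:
  rows:
    - [-1.5, 3, 0, 0]
    - [-3.1, 5.6, 0, 0]
    - [-3.1, 5.6, -5, 0]
    - [-3.1, 5.6, -10, 0]
    - [-3.1, 5.6, -15, 0]
    - [-3.1, 5.6, -15, 0]
    - [-3.1, 5.6, -15, 0]

```text
time_s: 16.15
eef_pos: [0.5378, -0.0317, 0.0358]
orientation: [-0.0, 0.764, 0.645, -0.0]
force: [-0.3, -0.2, -0.5]
gripper_width: 0.299
```

Emit:
servo_tool:
  rows:
    - [0, 0, 0, 0]
    - [0, 0, 0, 0]
    - [0, 0, 0, 0]
    - [0, 0, 0, 0]
    - [0, 0, 0, 0]
    - [0, 0, 0, 0]
  grip: 0

```text
time_s: 16.65
eef_pos: [0.5383, -0.0315, 0.0366]
orientation: [0.0, 0.764, 0.645, 0.0]
force: [-0.8, 1.9, 1.4]
gripper_width: 0.076
```

Emit:
servo_tool:
  rows:
    - [0.5, -1.1, 0, 0]
    - [1, -2.2, 0, 0]
    - [1.5, -3.3, 0, 0]
    - [1.5, -3.3, 0, 0]
    - [1.5, -3.3, 0, 0]

```text
time_s: 17.07
eef_pos: [0.5391, -0.0321, 0.0367]
orientation: [-0.001, 0.763, 0.646, 0.001]
force: [-3.8, 9.0, 7.3]
gripper_width: 0.081
```

Emit:
servo_tool:
  rows:
    - [0.8, -0.9, 0.3, 0]
    - [1.7, -1.8, 0.6, 0]
    - [1.7, -1.8, 0.6, 0]
    - [1.7, -1.8, 0.6, 0]
    - [1.7, -1.8, 0.6, 0]

```text
time_s: 17.48
eef_pos: [0.5394, -0.0325, 0.0369]
orientation: [-0.003, 0.763, 0.646, 0.0]
force: [-7.5, 13.0, 6.8]
gripper_width: 0.078
```

Run:
```python
from plant import get_obs, read_camera
from h import *
o=get_obs();print(o["eef_pos"],o["force"],o["wrist_torque"])
for n in("side","top"):
    c=read_camera(n); pickle.dump(c,open(f"{n}9.pkl","wb"))
    if n=="top":
        crop(c,280,190,330,250,10,"pics/top9.png")
    else: crop(c,212,190,262,250,12,"pics/side9.png")
```

```text
[ 0.53943029 -0.03253258  0.03690155] [-7.5372409  13.02542142  6.81589636] [ 3.09679409  1.80540727 -0.40879654]
```

View pics/top9.png

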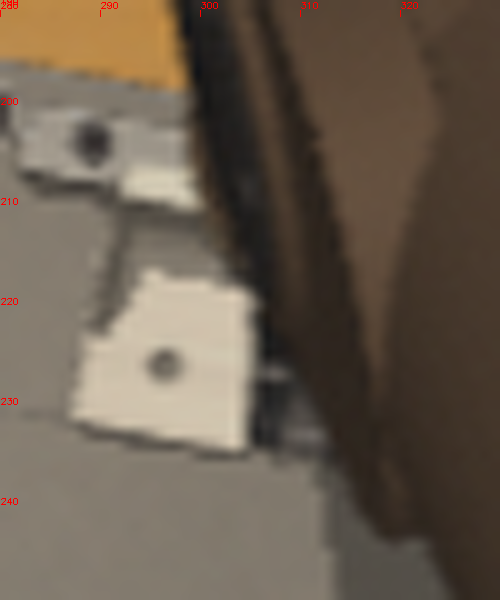

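View pics/side9.png

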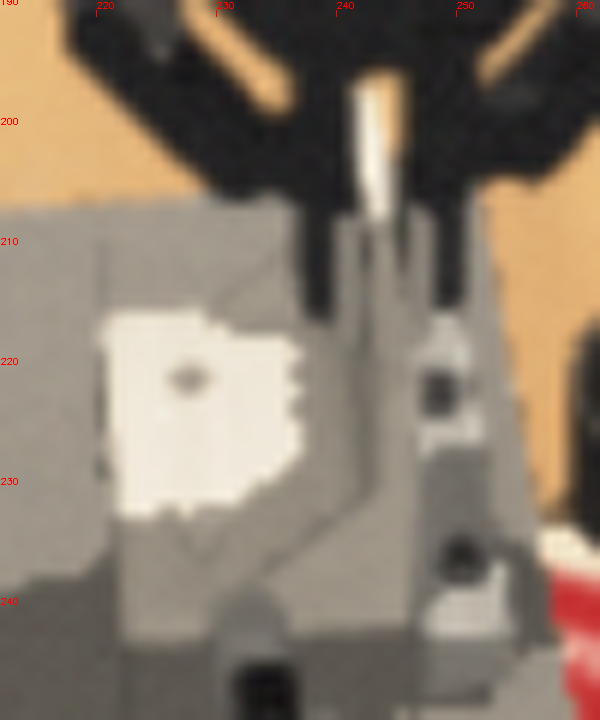

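The x and y loads are about 10 and 12 N in the jig axes, and the foot sits at the seat. The flange top still leans slightly. I back the x push off a little and quantify the lean from the bright top strip against the relaxed picture.

Emit:
servo_tool:
  rows:
    - [-0.8, 0.1, 0, 0]
    - [-1.5, 0.2, 0, 0]
    - [-1.5, 0.2, 0, 0]
    - [-1.5, 0.2, 0, 0]
    - [-1.5, 0.2, 0, 0]

```text
time_s: 18.0
eef_pos: [0.5391, -0.0327, 0.037]
orientation: [-0.002, 0.763, 0.646, 0.001]
force: [-2.8, 11.7, 3.7]
gripper_width: 0.078
```

```bash
cat > lean.py <<'E'
from plant import get_obs, read_camera
from h import *
import sys
tag=sys.argv[1]
o=get_obs();print(o["time_s"],o["eef_pos"],"F",o["force"].round(1),"T",o["wrist_torque"].round(2))
f=o["force"];th=-.168
print("jig F",f[0]*np.cos(th)+f[1]*np.sin(th),-f[0]*np.sin(th)+f[1]*np.cos(th))
for n in("side","top"): pickle.dump(read_camera(n),open(f"{n}{tag}.pkl","wb"))
for k in ("7","8","9",tag):
    s=load(f"side{k}.pkl")["img"].astype(int); t=load(f"top{k}.pkl")["img"].astype(int)
    r=[]
    for v in range(199,206):
        w=np.clip(s[v,236:249].min(1)-165,0,None)*1.0
        r.append((w*np.arange(236,249)).sum()/max(w.sum(),1))
    q=[]
    for u in range(293,299):
        w=np.clip(t[201:216,u].min(1)-175,0,None)*1.0
        q.append((w*np.arange(201,216)).sum()/max(w.sum(),1))
    # foot front edge in top: gradient between bright foot and plate
    e=[]
    for u in range(290,303):
        col=t[226:240,u].mean(1); g=np.clip(-(np.diff(col)),0,None); g[g<10]=0; e.append((g*(np.arange(226,239)+.5)).sum()/max(g.sum(),1))
    print(k,"side strip u",np.round(r,2),"top strip v",np.round(q,2),"foot edge",np.round(np.median(e),2), np.round(np.array(e)[[0,6,12]],2))
E
python3 lean.py 10
```

```text
18.0 [ 0.53914703 -0.03265079  0.03702595] F [-2.8 11.7  3.7] T [ 2.85  0.99 -0.37]
jig F -4.754284584286568 11.101681188547705
7 side strip u [244.   244.11 244.28 244.9  245.   245.   245.  ] top strip v [0. 0. 0. 0. 0. 0.] foot edge 233.34 [232.19 233.34 234.33]
8 side strip u [241.08 241.1  241.1  241.14 241.49 241.74 241.92] top strip v [208.   208.   208.33 208.6  208.5  209.  ] foot edge 233.39 [232.5  233.39 234.38]
9 side strip u [242.32 242.44 242.55 242.55 242.57 242.6  242.92] top strip v [  0.   208.   207.75 207.5  208.     0.  ] foot edge 233.33 [232.15 233.33 234.32]
10 side strip u [242.21 242.29 242.44 242.52 242.55 242.56 242.58] top strip v [  0.   207.75 207.67 208.   208.     0.  ] foot edge 233.32 [232.16 233.32 234.32]
```

Run:
```python
from h import *
a=[]
for k in("8","9","10"):
    a.append(cv2.resize(load(f"side{k}.pkl")["img"][192:216,232:252,::-1],None,fx=13,fy=13,interpolation=cv2.INTER_NEAREST))
b=[]
for k in("8","9","10"):
    b.append(cv2.resize(load(f"top{k}.pkl")["img"][198:216,284:304,::-1],None,fx=13,fy=13,interpolation=cv2.INTER_NEAREST))
cv2.imwrite("pics/cmp10.png",np.vstack([np.hstack(a),np.hstack(b)]))
for k in("8","9","10"):
    print(k);print(load(f"side{k}.pkl")["img"][197:205,237:249].min(2))
for k in("8","9","10"):
    print(k);print(load(f"top{k}.pkl")["img"][202:214,293:299].min(2).T)
```

```text
8
[[ 32  36  59 136 160 148 125 119 121 123 123 121]
 [ 34  39  93 188 207 189 137 123 120 122 119 118]
 [ 32  41 100 199 216 209 146 121 122 120 120 116]
 [ 33  41 105 200 218 213 147 122 120 119 119 114]
 [ 35  41 102 202 219 217 159 124 119 121 119 113]
 [ 33  39  94 197 220 216 165 128 119 120 120 114]
 [ 34  42  82 178 215 218 176 134 121 120 118 113]
 [ 51  65  77 159 212 217 182 137 119 116 107 104]]
9
[[ 35  36  35  42  95 148 142 116  71  34  28  36]
 [ 35  33  32  42 102 187 172 128  75  39  35  30]
 [ 33  32  36  42 100 197 180 129  75  36  31  32]
 [ 31  31  34  41 103 201 193 137  75  33  34  32]
 [ 32  31  33  38  99 203 212 143  73  40  34  37]
 [ 34  35  32  41 100 203 212 138  71  39  35  34]
 [ 30  32  39  36  87 202 214 136  60  31  32  36]
 [ 32  33  34  35  81 199 216 143  66  30  30  36]]
10
[[ 35  31  36  44  98 147 127 111  70  38  33  32]
 [ 36  33  31  52 123 193 168 127  66  35  35  34]
 [ 34  34  30  54 129 202 175 128  65  36  28  31]
 [ 33  36  33  49 133 204 181 131  69  37  35  31]
 [ 28  34  27  49 129 205 196 135  61  32  32  34]
 [ 31  35  34  48 12
[... 361 characters left out ...]
 148 178 178 172  98  74  79]
 [109 152 135 136 138 144 174 178 172 116  76  77]]
9
[[134 136 137 140 153 167 175 142  69  69  76  88]
 [127 136 136 140 157 175 177 158  70  71  78  95]
 [111 137 136 138 152 176 178 168  86  70  74  93]
 [106 141 136 137 147 177 177 169  95  73  74  91]
 [101 142 136 136 144 173 178 173 127  76  73  89]
 [ 73 104  99 100 115 150 150 175 143  80  72  86]]
10
[[134 136 136 139 147 168 168 158  70  70  76  87]
 [128 136 135 140 153 176 178 169  86  70  77  95]
 [111 136 136 138 147 176 177 168  94  69  74  93]
 [107 141 136 136 142 172 176 171 110  72  72  90]
 [100 142 135 137 142 170 177 174 133  76  72  88]
 [ 77 102  98  99 115 147 147 162 159  80  72  85]]
```

View pics/cmp10.png

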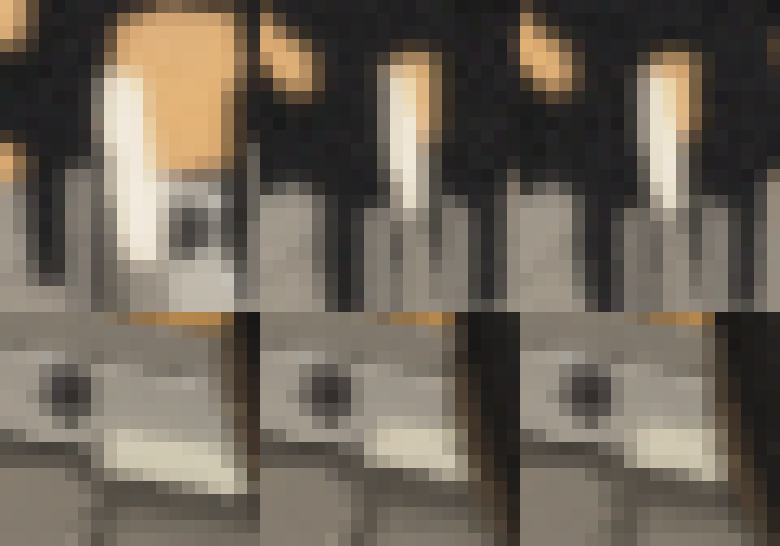

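Edge profiles put the lean at about 1.5 mm at the top (0.02 rad), with the foot edge unchanged within 0.1 px. That is acceptable. I push x once more past friction and settle back to a moderate load.

Emit:
servo_tool:
  rows:
    - [1, -0.2, 0, 0]
    - [2, -0.4, 0, 0]
    - [2, -0.4, 0, 0]
    - [2, -0.4, 0, 0]
    - [1.5, -0.3, 0, 0]
    - [1, -0.2, 0, 0]
    - [1, -0.2, 0, 0]
    - [1, -0.2, 0, 0]
    - [1, -0.2, 0, 0]
    - [1, -0.2, 0, 0]

```text
time_s: 18.93
eef_pos: [0.5393, -0.0327, 0.0369]
orientation: [-0.002, 0.763, 0.646, 0.0]
force: [-6.4, 13.1, 7.7]
gripper_width: 0.08
```

```bash
python3 lean.py 11
python3 - <<'E'
from h import *
for k in("8","11"):
    print(load(f"side{k}.pkl")["img"][199:204,240:246].min(2));print(load(f"top{k}.pkl")["img"][205:213,293:298].min(2).T)
crop(load("side11.pkl"),185,150,305,290,5,"pics/side11.png")
crop(load("top11.pkl"),170,100,390,290,3,"pics/top11.png")
E
```

```text
18.9333 [ 0.53928725 -0.0326552   0.0369485 ] F [-6.4 13.1  7.7] T [ 2.94  1.53 -0.33]
jig F -8.52495382310513 11.885186519487034
7 side strip u [244.   244.11 244.28 244.9  245.   245.   245.  ] top strip v [0. 0. 0. 0. 0. 0.] foot edge 233.34 [232.19 233.34 234.33]
8 side strip u [241.08 241.1  241.1  241.14 241.49 241.74 241.92] top strip v [208.   208.   208.33 208.6  208.5  209.  ] foot edge 233.39 [232.5  233.39 234.38]
9 side strip u [242.32 242.44 242.55 242.55 242.57 242.6  242.92] top strip v [  0.   208.   207.75 207.5  208.     0.  ] foot edge 233.33 [232.15 233.33 234.32]
11 side strip u [242.27 242.42 242.46 242.52 242.55 242.55 242.58] top strip v [  0.  207.  207.5 208.  208.    0. ] foot edge 233.19 [232.16 233.19 234.32]
[[199 216 209 146 121 122]
 [200 218 213 147 122 120]
 [202 219 217 159 124 119]
 [197 220 216 165 128 119]
 [178 215 218 176 134 121]]
[[138 144 170 177 174 133  68  71]
 [138 142 166 178 175 143  70  73]
 [137 141 157 177 176 160  69  72]
 [136 140 154 177 178 169  85  72]
 [137 138 148 178 178 172  98  74]]
[[ 48 108 197 177 130  74]
 [ 41 100 200 190 137  73]
 [ 39 104 201 196 137  72]
 [ 52 122 206 209 127  63]
 [ 46 106 205 213 124  52]]
[[139 147 168 166 142  69  71  75]
 [140 152 176 175 158  71  71  78]
 [139 147 176 176 168  86  70  75]
 [137 143 172 177 170 110  73  73]
 [136 143 169 177 173 134  75  73]]
```

View pics/side11.png

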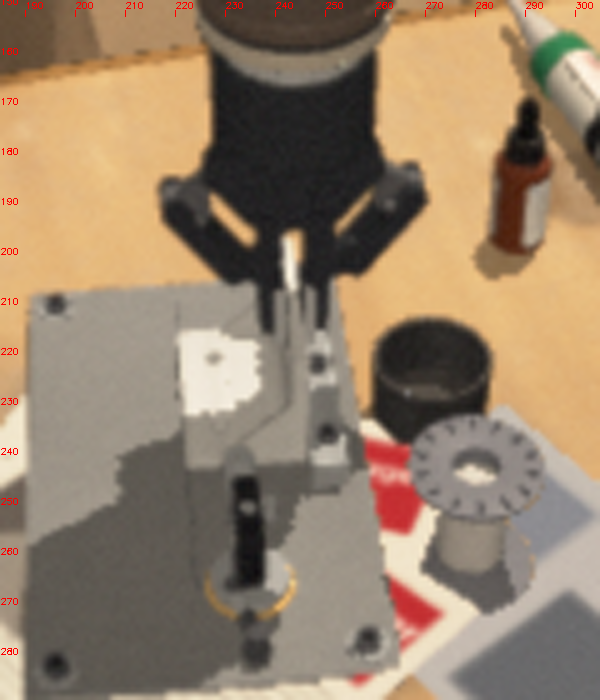

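View pics/top11.png

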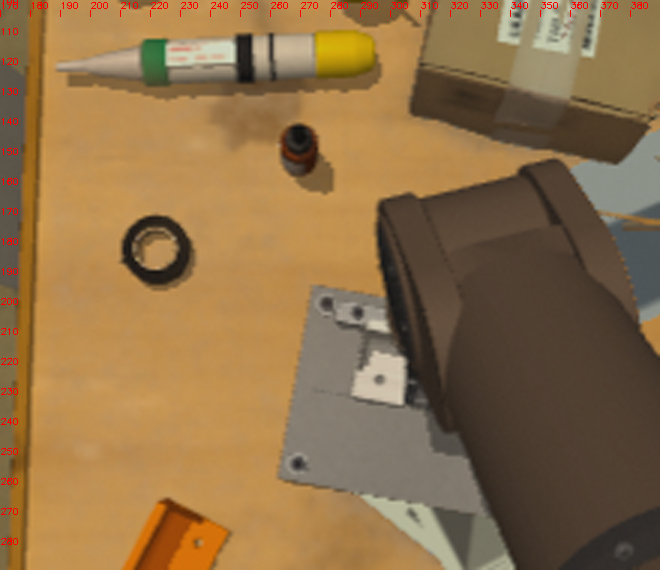

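Bystanders are all in place. The stop is home, and the bracket bears on the nose (side (232,240)) and the fence with a steady load. Handing in.

```bash
python3 -c "
from plant import sign_off,get_obs
print(get_obs()['force']); print(sign_off())"
```

```text
[-6.607644   12.44924844  6.02286607]
the job is handed in; nothing more can be done
None
```

I turned the swing stop home and pressed the aluminium bracket into the corner of fence and nose. I handed the job in at about 19 s with the bracket still gripped and pressed; no verdict was reported.

**Stop:** It stayed home after I let go of the knob, with its arm along the jig's y and resting on the limit pin.

**A correction on the way:** My first grip held the bracket too high, and pushing towards the fence leaned the flange by about 0.05 rad. I let go, the bracket settled flat in the corner, and I regripped it 15 mm lower before pressing again.

**Last checks:**
- **Push:** The wrist force showed about 8.5 N towards the fence and 12 N towards the nose. These are totals that include friction; I could not measure the two contact forces separately.
- **Position:** The foot's edge did not move while pressing, and the picture estimates put the bracket within about 2 mm of its seat. That is as fine as the camera calibration allows.
- **Lean:** About 0.02 to 0.03 rad towards the fence remains, estimated from pixel edges. The limit is 0.05 rad.
- **Disagreement:** The bright-strip measure in the side view first suggested a lean nearer 0.04 rad. I put that down to the fingers hiding part of the strip.
- **Other things:** The pot, spool, tape, air driver and bottle all look to be where they stood.

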